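# Set the blue filter of the stone-inspection lamp and light it

### The job

Push the upturned tabs of the stone-inspection lamp's filter wheel with the fingertips to step the wheel round until the blue filter has clicked in under the stone stage. Then press the yellow button on the lamp's console down and keep it down: the lamp lights only while it is pressed, so the program finishes while still holding the button. Do not press it before the blue filter is in place, and do not lift or shove the lamp or disturb the jar, blocks and tweezers around it.

Things in the scene. Friction and masses are not known exactly. Their poses are not given: they have to be found in the camera images.
- lamp: Light grey inspection lamp, about 3 kg, loose on rubber feet. Origin on the bench under the wheel's upright axis; its front is own -x. Round drum of 66 mm radius under the wheel; on its -y side, centred at (0, -0.129), a console 76 x 62 mm, 46 mm high, bears the yellow button; behind (+x, 63 to 87 mm from the axis, up to 53 mm high) the housing of the detent spring.
- filter_wheel (a joint): Wheel angle, rad, positive counter-clockwise from above, turns both ways; 0 or any multiple of 6.283 = blue under the stage. Five coloured filters 1.257 apart: counter-clockwise blue, amber, red, green, white. A sprung roller clicks the wheel into each place: pushing a tab takes about 5 N to leave a place, 2 N mid way; within the last third of a step the wheel runs in by itself and stays, elsewhere it stays put.
- wheel_axis (a point): Point on the wheel's axis, 63 mm above the bench. The wheel is a black disc, radius 55 mm, top 62 mm above the bench. A fixed spindle (top at 85 mm) through it bears the stone stage. Outside each filter an upturned tab of its colour stands on a flat tongue, 72 to 85 mm from the axis; nothing but tongues and tabs is above 53 mm height between 55 and 105 mm from the axis.
- stage_center (a point): Point fixed to the lamp, 63 mm above the bench, 34 mm in front (-x) of the axis, under the middle of the stone stage: a grey ring, 39 mm outside, 73 to 78 mm above the bench, reaching at most 54 mm from the axis, with a small stone in a wire clip up to 90 mm. The blue filter's centre must come here.
- blue_filter (a point): Centre of the blue filter's top face (28 mm across), 34 mm from the axis; turns with the wheel.
- blue_tab (a point): Middle of the blue upturned tab, 78.5 mm from the axis, 70 mm above the bench; turns with the wheel. Each tab is 13 mm long radially, 11 mm wide, and reaches from 57 to 83 mm above the bench.
- lamp_button (a joint): Travel of the yellow lamp button, m: 0 released, 0.006 fully down, where it meets a stop. Round, 30 mm across, in a black collar 46 mm across whose top is 10 mm below the released button's; springs back when let go; fully down takes 5 N.
- lamp_button_top (a point): Middle of the top face of the yellow button, 68 mm above the bench when released; moves with it.
- flux_jar: Small white jar with yellow lid, 46 mm across, 41 mm high, loose; origin under its centre. Leave alone.
- wax_block: Green block of carving wax, 32 x 61 x 18 mm, loose; origin under its centre. Leave alone.
- plaster_block: Chipped white casting block, 48 x 71 x 42 mm, loose; origin under its centre. Leave alone.
- blue_tweezers: Blue plastic tweezers lying flat, 159 x 25 x 12 mm, loose; origin under the centre. Leave alone.

How it is judged:
On the way:
1. the blue filter is clicked in under the stone stage, the button not yet pressed (horizontal distance between blue_filter and stage_center below 0.004 m and value of joint lamp_button below 0.002 m), for 0.3 s.
At the end, for the whole second after the job is handed in: The blue filter stands within 4 mm of the middle of the stage, the lamp is at rest, and the fingers hold the yellow button at least 4 mm down (horizontal distance between blue_filter and stage_center below 0.004 m and value of joint lamp_button above 0.004 m and contact force between the fingers and lamp_button above 0.5 N and linear speed of lamp below 0.02 m/s); the arm keeps its last pose, push and grip.
It fails at once if the button is pressed while the blue filter is not under the stage (value of joint lamp_button above 0.003 m and horizontal distance between blue_filter and stage_center above 0.006 m).
It fails at once if the lamp is lifted, tipped or shoved more than 20 mm (distance of lamp from where it was at the start of the episode above 0.02 m or angle between lamp's own z axis and vertical above 0.1 rad).
It fails at once if a neighbouring thing is moved more than 20 mm (distance of any of flux_jar, wax_block, plaster_block, blue_tweezers from where it was at the start of the episode above 0.02 m).
It also fails if it takes over 54 s, if anything falls off the work surface, if the arm or the gripper's body presses on something with over 40 N, if the wrist force passes 120 N, or if a joint passes its speed limit or range.

### The arm

A 7-joint arm with a two-finger parallel gripper is mounted at the origin on a cart in front of the work surface, level with it; the furniture and walls round the work are solid. World frame = base frame: x ahead of the robot, y to its left, z up, the work surface at z = 0. Lengths are in m, angles in rad, forces in N, time in s.
With the tool pointing down it reaches from about 0.425 to 1.025 m from the base axis. Payload 3.6 kg.
Tool frame: the origin (TCP) lies midway between the tips of the shut fingers; the grasp point (between the pads) lies 19 mm behind it (r.grip_point_offset is the distance from the TCP to the grasp point, in m); z points along the fingers, y is the line along which they close (so a half turn about z gives the same grasp; the last joint's range is limited). The gripper opens to 85 mm and grips with 20 to 120 N. Pads are 22 mm wide; open, the fingers measure 114 mm over their backs; the gripper's body (76 mm by 85 mm) begins 54 mm behind the grasp point. The pads swing forward as they close: fully open they stand 13 mm farther back than shut.
Start: joints at [1.2, 0.591, 0.048, 1.609, -0.033, 0.943, -0.034], TCP at [0.199, -0.697, 0.231] pointing down, gripper open.
Joint ranges: [-2.69, 2.69], [-0.47, 2.24], [-1.27, 1.36], [0.19, 2.51], [-1.53, 4.68], [0.08, 2.07], [-3.09, 3.09]. Speed limits (rad/s): [2.57, 2.57, 3.14, 3.14, 3.14, 3.14, 3.14].

### API

Orientations are given as a unit quaternion [w, x, y, z].
In Python, from cell import monitor, viewer, r gives the robot as it stands.
- The arm moves only by the tool carry_out, never from a script. Its argument "rows" is a list of rows, each an object with "twist": the turn, a rotation vector about the tool's x, y, z in degrees, a list of three; "offset": the shift along the tool's x, y, z in mm, a list of three; "jaw": the closure in counts, from 0 (fully open) to 255 (shut). In form: [{"twist": [ax, ay, az], "offset": [x, y, z], "jaw": jaw}, ...]. A call has 1 to 20 rows; each row shifts and turns the commanded pose from where the row before left it, along the tool's axes as they then stand; what a row does not reach is not made up. A row lasts 1/8 s, in which the tool goes at most 62.5 mm and 10.7 degrees, less where a joint would pass 70% of its speed; a pose out of reach is approached as far as the arm can. A call with a gripper value outside its range is refused whole. The fingers move at their own pace and stop on an object; the grip force is fixed at half the most. Time passes only in rows, so rows that do not move let the fingers close. It gives the time, the measured TCP pose, the force, the opening and the grip force at its end, in the units of the state.
- monitor.state(): the state, without advancing time (a new reading comes with each control period).
- viewer.read_camera(name): name is "side" or "top"; returns a dict with "color" (420x560x3 uint8, blue, green, red), "camera_matrix" (3x3 intrinsics, pixels), "R" (3x3) and "t" (3): a world point X has camera coordinates R X + t. Camera axes: x right, y down, z forward; pixel columns grow to the right and rows downward; lengths in m; the calibration is good to about 2 mm. A picture is of the moment at which its call begins. There is no depth.
- r.finish_job(): hands the job in; it is judged then, once.
The state is a dict: "time": time; "qpos": joint angles; "qvel": joint speeds; "joint_torque": joint torques, N m; "ee_pos": TCP position; "tool_rot": TCP orientation; "wrist_force": force on the tool from outside, world axes, zero at the start; "ft_torque": the same for the moment, N m; "width": opening from 0.0 (shut) to 1.0 (fully open); "gripper_force": force on a finger pad.
Only numpy, scipy, OpenCV 4.12 (cv2) and the standard library are available. Lean on these libraries where they do the work, as an engineer would, in place of code of your own. Each camera call takes 0.05 s, during which the arm holds its last target. There are 200 camera calls.

## Working session

There is one attempt and no reset: what is moved stays moved. The work goes in short steps, Python scripts to look and compute and a tool call to move; the robot and the scene stay as the last step left them, time stands still between calls to the robot, and variables do not carry over. Pictures are saved under pics/ and viewed, at most 10 in all, crops included, and the job is handed in when it is done.

Besides the shell and the picture viewer there is one more tool, called after "Call:" by a JSON object that holds its "fn" and its "kwargs", one argument or row to a line. carry_out: Moves the arm, as the interface text tells. Its arguments: {"type":"object","properties":{"rows":{"type":"array","items":{"type":"object","properties":{"twist":{"type":"array","items":{"type":"number"}},"offset":{"type":"array","items":{"type":"number"}},"jaw":{"type":"number"}}}}},"required":["rows"]}

```bash
mkdir -p pics; python3 - <<'E'
from cell import monitor, viewer, r
import cv2,pickle
d={}
for n in("top","side"):
    c=viewer.read_camera(n);d[n]=c
    cv2.imwrite(f"pics/{n}0.png",c["color"])
    print(n,c["camera_matrix"].tolist(),c["R"].tolist(),c["t"].tolist())
pickle.dump(d,open("cam.pkl","wb"))
s=monitor.state();print(s)
E
```

```text
top [[397.4482967759624, 0.0, 282.1102740017899], [0.0, 397.4482967759624, 207.04540532567611], [0.0, 0.0, 1.0]] [[-0.06424329239092245, -0.9979177954341242, -0.005733492711429052], [-0.9770358136920914, 0.0640665310875213, -0.20321539891810492], [0.2031595878756582, -0.007453398574425036, -0.9791172701489252]] [0.05136483896728724, 0.6550229832164046, 0.8386838418464503]
side [[507.5464068468574, 0.0, 276.03825311918763], [0.0, 507.5464068468574, 210.07931922217836], [0.0, 0.0, 1.0]] [[-0.9531633152710046, -0.30238654359315287, 0.006486345301761922], [-0.16572075186743956, 0.5041940650155363, -0.8475405460528713], [0.2530144794711913, -0.8089194787226323, -0.5306910119090269]] [0.6118454442056654, 0.15389422362763697, 0.9122906366175486]
{'time': 0.1, 'qpos': array([ 1.19952721,  0.59206397,  0.04832134,  1.60970286, -0.0333143 ,
        0.94271748, -0.03371691]), 'qvel': array([ 0.00224934, -0.00244224,  0.00152535, -0.00238098,  0.0001607 ,
        0.00046436, -0.00133985]), 'joint_torque': array([ 4.68845115e-03, -5.49999976e+01,  1.55352887e+00, -1.98825735e+01,
        9.72903392e-03,  3.85200663e-03, -1.11041220e-05]), 'ee_pos': array([ 0.1985971, -0.6964814,  0.230226 ]), 'tool_rot': array([-1.02344928e-03,  9.90367683e-01,  1.38458529e-01, -2.01688072e-04]), 'wrist_force': array([-0.22396051,  0.88107001, -0.21602804]), 'ft_torque': array([-0.00756867, -0.03568614,  0.03506112]), 'gripper_force': 0.0, 'width': 1.000530165226481}
```

View pics/top0.png

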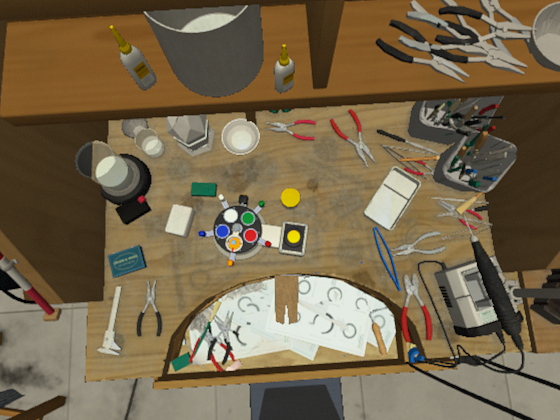

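View pics/side0.png

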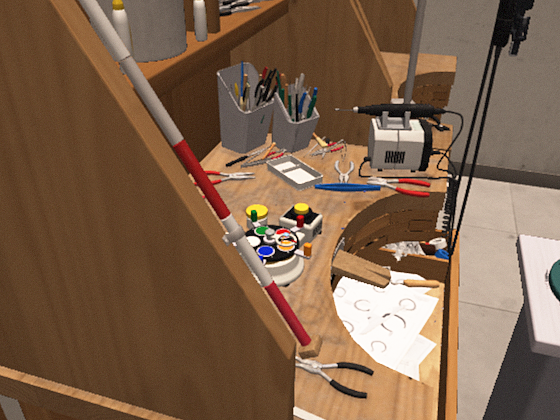

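```bash
python3 - <<'E'
import cv2,pickle,numpy as np
d=pickle.load(open("cam.pkl","rb"))
a=cv2.resize(d["top"]["color"][170:290,180:320],None,fx=5.5,fy=5,interpolation=cv2.INTER_CUBIC)
cv2.imwrite("pics/topc.png",cv2.resize(d["top"]["color"][180:280,190:320],None,fx=6,fy=6,interpolation=cv2.INTER_CUBIC))
cv2.imwrite("pics/sidec.png",cv2.resize(d["side"]["color"][195:295,220:340],None,fx=6,fy=6,interpolation=cv2.INTER_CUBIC))
E
```

```text
(no output)
```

View pics/topc.png

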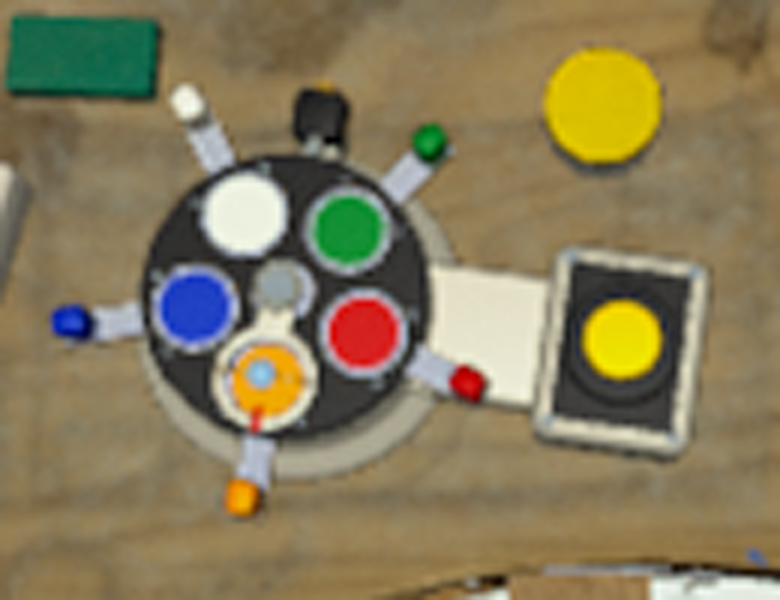

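View pics/sidec.png

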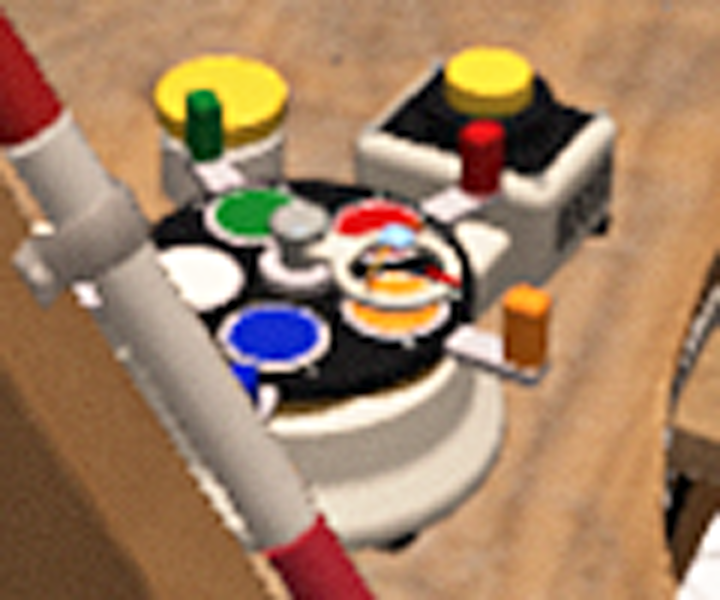

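```bash
cat > h.py <<'E'
import cv2,pickle,numpy as np
d=pickle.load(open("cam.pkl","rb"))
O={"top":(190,180),"side":(220,195)}
def px(n,p): return np.array([O[n][0]+(p[0]+.5)/6-.5,O[n][1]+(p[1]+.5)/6-.5])
def P(n): c=d[n]; return c["camera_matrix"]@np.c_[c["R"],c["t"]]
def tri(a,b):
    X=cv2.triangulatePoints(P("top"),P("side"),px("top",a),px("side",b)).ravel(); X=X[:3]/X[3]
    e=[]
    for n,p in(("top",a),("side",b)):
        q=P(n)@np.r_[X,1]; e.append(np.abs(q[:2]/q[2]-px(n,p)).max())
    return X,max(e)
def atz(n,p,z):
    c=d[n]; ray=c["R"].T@np.linalg.inv(c["camera_matrix"])@np.r_[px(n,p),1]; o=-c["R"].T@c["t"]
    return o+ray*(z-o[2])/ray[2]
E
python3 - <<'E'
from h import *
np.set_printoptions(precision=4,suppress=True)
T=dict(button=((622,340),(489,72)),red=((468,383),(483,130)),amber=((242,497),(527,298)),green=((430,140),(204,98)),
 fg=((347,230),(252,215)),fr=((363,333),(378,220)),fb=((194,307),(272,334)))
for k,v in T.items(): print(k,*tri(*v))
tabs={k:atz("top",p,.083)[:2] for k,p in dict(blue=(68,322),amber=(242,497),red=(468,383),green=(430,140),white=(188,102)).items()}
fil={k:atz("top",p,.062)[:2] for k,p in dict(blue=(194,307),red=(363,333),green=(347,230),white=(245,214)).items()}
print(tabs,fil)
# axis fit: model angle
from scipy.optimize import least_squares
i=dict(blue=0,amber=1,red=2,green=3,white=4)
def res(v):
    o=[]
    for s,R in((tabs,.0785),(fil,.034)):
        for k,p in s.items():
            a=v[2]+i[k]*2*np.pi/5; o+=list(v[:2]+R*np.array([np.cos(a),np.sin(a)])-p)
    return o
f=least_squares(res,[.6,.1,1.6]); print(f.x,np.degrees(f.x[2]),np.abs(f.fun).max())
b=atz("top",(622,340),.068); print("button",b, np.degrees(np.arctan2(*(b[:2]-f.x[:2])[::-1])),np.linalg.norm(b[:2]-f.x[:2]))
E
```

```text
button [ 0.5909 -0.0115  0.0673] 1.036300138117582
red [0.5773 0.0466 0.082 ] 1.2742868799188614
amber [0.5409 0.1309 0.0819] 1.1741574619597372
green [0.6693 0.0557 0.0814] 1.1359432969225338
fg [0.6408 0.0899 0.0635] 1.3126972824770178
fr [0.6004 0.0854 0.0673] 1.2889932032422848
fb [0.6145 0.1487 0.0642] 1.1244727498835232
{'blue': array([0.6064, 0.1919]), 'amber': array([0.5382, 0.1303]), 'red': array([0.5743, 0.046 ]), 'green': array([0.6663, 0.055 ]), 'white': array([0.6868, 0.145 ])} {'blue': array([0.6122, 0.1485]), 'red': array([0.5982, 0.0852]), 'green': array([0.638 , 0.0894]), 'white': array([0.6467, 0.1279])}
[0.6149 0.1141 1.6681] 95.57788143603872 0.0008464237510362738
button [ 0.5884 -0.0118  0.068 ] -101.86660251760959 0.12865333290712597
```

```bash
python3 - <<'E'
from h import *
np.set_printoptions(precision=3,suppress=True)
def pr(n,X): q=P(n)@np.r_[X,1]; return q[:2]/q[2]
def t2(a,b):
    X=cv2.triangulatePoints(P("top"),P("side"),np.array(a,float),np.array(b,float)).ravel(); X=X[:3]/X[3]; return X,pr("top",X),pr("side",X)
print("cams",[-d[n]["R"].T@d[n]["t"] for n in d])
print("tcp",[pr(n,[.199,-.697,.231]) for n in d])
print("handpiece tip",t2((466,222),(340,109)))
print("handpiece end",t2((513,342),(440,110)))
print("hang?",t2((520,283),(515,28)))
print("cable",t2((415,355),(450,250)))
for y in(-.7,-.5,-.3): print(y,[pr("side",[x,y,.3]) for x in(.2,.4,.6)],[pr("top",[x,y,.3]) for x in(.2,.4,.6)])
E
```

```text
cams [array([0.473, 0.016, 0.955]), array([0.378, 0.845, 0.611])]
tcp [array([724.654, 429.883]), array([505.406,  55.961])]
handpiece tip (array([ 0.588, -0.364,  0.15 ]), array([465.646, 220.36 ]), array([340.831, 109.124]))
handpiece end (array([ 0.349, -0.413,  0.159]), array([512.895, 341.065]), array([440.457, 109.996]))
hang? (array([ 0.326, -0.268,  0.413]), array([515.729, 393.053]), array([472.74 ,  12.984]))
cable (array([ 0.267, -0.328, -0.191]), array([415.338, 358.434]), array([447.777, 250.004]))
-0.7 [array([511.237,  29.855]), array([434.747,  24.433]), array([363.519,  19.384])] [array([776.796, 445.061]), array([736.876, 306.747]), array([701.783, 185.158])]
-0.5 [array([517.326,  48.084]), array([430.76 ,  41.232]), array([350.885,  34.909])] [array([643.441, 454.305]), array([612.028, 315.068]), array([584.422, 192.704])]
-0.3 [array([525.297,  71.949]), array([425.597,  62.986]), array([334.689,  54.813])] [array([509.41 , 463.595]), array([486.589, 323.427]), array([466.539, 200.284])]
```

Call:
{"fn": "carry_out", "kwargs": {
  "rows": [
    {"twist": [0, 0, 0], "offset": [0, 0, -35], "jaw": 255},
    {"twist": [0, 0, 0], "offset": [0, 0, -35], "jaw": 255},
    {"twist": [0, 0, 0], "offset": [0, -39, 0], "jaw": 255},
    {"twist": [0, 0, 0], "offset": [0, -39, 0], "jaw": 255},
    {"twist": [0, 0, 0], "offset": [0, -39, 0], "jaw": 255},
    {"twist": [0, 0, 0], "offset": [0, -39, 0], "jaw": 255},
    {"twist": [0, 0, 0], "offset": [0, -39, 0], "jaw": 255},
    {"twist": [0, 0, 0], "offset": [0, -39, 0], "jaw": 255},
    {"twist": [0, 0, 0], "offset": [0, -39, 0], "jaw": 255},
    {"twist": [0, 0, 0], "offset": [20, -5, 0], "jaw": 255},
    {"twist": [0, 0, 0], "offset": [20, -5, 0], "jaw": 255}
  ]
}}

```text
time: 1.48
ee_pos: [0.1595, -0.4131, 0.3012]
tool_rot: [-0.0, 0.99, 0.138, -0.0]
wrist_force: [0.1, -0.3, 0.1]
width: -0.002
gripper_force: 0.0
```

```bash
python3 - <<'E'
from cell import monitor, viewer
from h import *
X=cv2.triangulatePoints(P("top"),P("side"),np.array((515.,283)),np.array((411.,105))).ravel();print(X[:3]/X[3])
X=cv2.triangulatePoints(P("top"),P("side"),np.array((556.,283)),np.array((416.,10))).ravel();print(X[:3]/X[3])
s=monitor.state();print(s["time"],s["ee_pos"],s["tool_rot"],s["width"],s["wrist_force"],s["qpos"])
E
```

```text
[ 0.43491728 -0.43814563  0.15381663]
[ 0.44620748 -0.35695267  0.39604754]
1.475 [ 0.15948131 -0.41305184  0.30119131] [-1.67989639e-04  9.90431438e-01  1.38005555e-01 -7.70189306e-05] -0.0015551616506950408 [ 0.1176312  -0.32544744  0.11923909] [ 1.09479641e+00  1.40989773e-01  5.76587064e-03  2.13791374e+00
 -1.01871750e-03  8.63059539e-01 -1.92733844e-01]
```

Call:
{"fn": "carry_out", "kwargs": {
  "rows": [
    {"twist": [0, 0, 0], "offset": [41, -12, 0], "jaw": 255},
    {"twist": [0, 0, 0], "offset": [41, -12, 0], "jaw": 255},
    {"twist": [0, 0, 0], "offset": [41, -12, 0], "jaw": 255},
    {"twist": [0, 0, 0], "offset": [41, -12, 0], "jaw": 255},
    {"twist": [0, 0, 0], "offset": [41, -12, 0], "jaw": 255},
    {"twist": [0, 0, 0], "offset": [26, -32, 0], "jaw": 255},
    {"twist": [0, 0, 0], "offset": [26, -32, 0], "jaw": 255},
    {"twist": [0, 0, 0], "offset": [26, -32, 0], "jaw": 255},
    {"twist": [0, 0, 0], "offset": [26, -32, 0], "jaw": 255},
    {"twist": [0, 0, 0], "offset": [26, -32, 0], "jaw": 255},
    {"twist": [0, 0, 0], "offset": [26, -32, 0], "jaw": 255},
    {"twist": [0, 0, 0], "offset": [26, -32, 0], "jaw": 255},
    {"twist": [0, 0, 0], "offset": [26, -32, 0], "jaw": 255}
  ]
}}

```text
time: 3.1
ee_pos: [0.4702, 0.0042, 0.3011]
tool_rot: [0.0, 0.99, 0.138, -0.0]
wrist_force: [0.4, -0.2, -0.1]
width: 0.003
gripper_force: 0.0
```

```bash
python3 - <<'E'
from cell import monitor
s=monitor.state();print(s["time"],s["ee_pos"],s["tool_rot"],s["wrist_force"],s["qpos"])
E
```

```text
3.1 [0.47020895 0.00417404 0.30106673] [ 7.65035816e-05  9.90379222e-01  1.38379618e-01 -2.67030761e-04] [ 0.39227746 -0.19052655 -0.10467308] [ 0.25080867  0.20151909 -0.4148224   2.07357113  0.10448987  0.88640868
 -1.51591769]
```

Call:
{"fn": "carry_out", "kwargs": {
  "rows": [
    {"twist": [0, 0, 0], "offset": [36, -21.7, 0], "jaw": 255},
    {"twist": [0, 0, 0], "offset": [36, -21.7, 0], "jaw": 255},
    {"twist": [0, 0, 0], "offset": [36, -21.7, 0], "jaw": 255},
    {"twist": [0, 0, 0], "offset": [36, -21.7, 0], "jaw": 255},
    {"twist": [0, 0, 0], "offset": [36, -21.7, 0], "jaw": 255},
    {"twist": [0, 0, 0], "offset": [36, -21.7, 0], "jaw": 255},
    {"twist": [0, 0, 10], "offset": [0, 0, 0], "jaw": 255},
    {"twist": [0, 0, 0], "offset": [0, 0, 40], "jaw": 255},
    {"twist": [0, 0, 0], "offset": [0, 0, 40], "jaw": 255},
    {"twist": [0, 0, 0], "offset": [0, 0, 40], "jaw": 255},
    {"twist": [0, 0, 0], "offset": [0, 0, 40], "jaw": 255},
    {"twist": [0, 0, 0], "offset": [0, 0, 10], "jaw": 255}
  ]
}}

```text
time: 4.6
ee_pos: [0.6398, 0.1863, 0.128]
tool_rot: [0.001, 0.999, 0.052, -0.003]
wrist_force: [-0.4, -0.7, 0.7]
width: 0.003
gripper_force: 0.0
```

```bash
python3 - <<'E'
from cell import monitor, viewer
import cv2,numpy as np
a=viewer.read_camera("top")["color"][150:270,170:310];b=viewer.read_camera("side")["color"][190:310,200:340]
cv2.imwrite("pics/m1.png",cv2.resize(np.hstack([a,b]),(800,343),interpolation=cv2.INTER_CUBIC))
s=monitor.state();print(s["time"],s["ee_pos"],s["tool_rot"],s["wrist_force"],s["qpos"])
E
```

```text
4.7 [0.64147166 0.18725686 0.13025911] [ 3.24644908e-04  9.98663389e-01  5.16711878e-02 -1.19058356e-03] [0.51128491 0.14741503 0.10218435] [-0.13315462  0.65543277 -0.32533068  1.80131573  0.2944582   0.73502767
 -2.08364392]
```

View pics/m1.png

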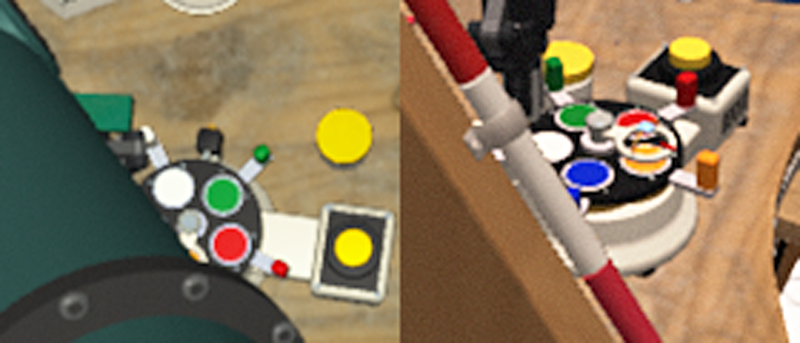

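Call:
{"fn": "carry_out", "kwargs": {
  "rows": [
    {"twist": [0, 0, 0], "offset": [0, 0, 31], "jaw": 255},
    {"twist": [0, 0, 0], "offset": [0, 0, 31], "jaw": 255},
    {"twist": [0, 0, 0], "offset": [-4, -3, 0], "jaw": 255},
    {"twist": [0, 0, 0], "offset": [-4, -2, 0], "jaw": 255},
    {"twist": [0, 0, 0], "offset": [-4, -1, 0], "jaw": 255},
    {"twist": [0, 0, 0], "offset": [-4, -1, 0], "jaw": 255},
    {"twist": [0, 0, -3], "offset": [-4.06, -0.75, 0], "jaw": 255},
    {"twist": [0, 0, -3], "offset": [-4.06, -0.75, 0], "jaw": 255},
    {"twist": [0, 0, -3], "offset": [-4.06, -0.75, 0], "jaw": 255}
  ]
}}

```text
time: 5.82
ee_pos: [0.6182, 0.1943, 0.0708]
tool_rot: [-0.001, 0.991, 0.131, 0.005]
wrist_force: [6.6, 1.5, -0.9]
width: 0.005
gripper_force: 3.2
```

```bash
cat > st.py <<'E'
from cell import monitor
import numpy as np
s=monitor.state();p=s["ee_pos"];v=p[:2]-[.6155,.1143];q=s["tool_rot"]
print("t",s["time"],p.round(4),"R,ang",np.linalg.norm(v).round(4),np.degrees(np.arctan2(v[1],v[0])).round(1),"yaw",np.degrees(2*np.arctan2(q[2],q[1])).round(1),s["wrist_force"].round(2))
E
python3 st.py
```

```text
t 5.825 [0.6182 0.1943 0.0708] R,ang 0.0801 88.1 yaw 15.1 [ 6.57  1.5  -0.88]
```

Call:
{"fn": "carry_out", "kwargs": {
  "rows": [
    {"twist": [0, 0, -3], "offset": [-4.06, -0.75, 0], "jaw": 255},
    {"twist": [0, 0, -3], "offset": [-4.06, -0.75, 0], "jaw": 255},
    {"twist": [0, 0, -3], "offset": [-4.06, -0.75, 0], "jaw": 255},
    {"twist": [0, 0, -3], "offset": [-4.06, -0.75, 0], "jaw": 255},
    {"twist": [0, 0, -3], "offset": [-4.06, -0.75, 0], "jaw": 255},
    {"twist": [0, 0, -3], "offset": [-4.06, -0.75, 0], "jaw": 255},
    {"twist": [0, 0, -3], "offset": [-4.06, -0.75, 0], "jaw": 255},
    {"twist": [0, 0, -3], "offset": [-4.06, -0.75, 0], "jaw": 255},
    {"twist": [0, 0, -3], "offset": [-4.06, -0.75, 0], "jaw": 255}
  ]
}}

```text
time: 6.95
ee_pos: [0.5773, 0.183, 0.0694]
tool_rot: [-0.0, 0.933, 0.36, -0.0]
wrist_force: [2.8, 3.3, 3.1]
width: -0.0
gripper_force: 2.2
```

```bash
python3 st.py; python3 - <<'E'
from cell import viewer
import cv2,numpy as np
a=viewer.read_camera("top")["color"][150:270,170:310];b=viewer.read_camera("side")["color"][190:310,200:340]
cv2.imwrite("pics/m2.png",cv2.resize(np.hstack([a,b]),(800,343),interpolation=cv2.INTER_CUBIC))
E
```

```text
t 6.95 [0.5773 0.183  0.0694] R,ang 0.0786 119.1 yaw 42.1 [2.81 3.27 3.08]
```

View pics/m2.png

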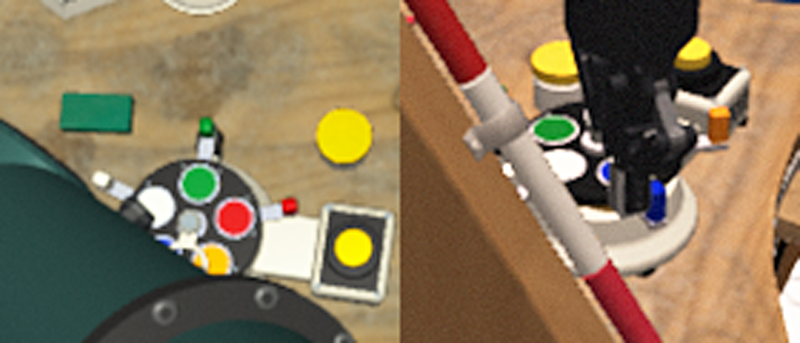

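The wheel has turned about halfway: the blue tab, at (655,200) in the side view, is just ahead of the fingers, and lamp and neighbours haven't moved.

Call:
{"fn": "carry_out", "kwargs": {
  "rows": [
    {"twist": [0, 0, -3], "offset": [-4.06, -0.75, 0], "jaw": 255},
    {"twist": [0, 0, -3], "offset": [-4.06, -0.75, 0], "jaw": 255},
    {"twist": [0, 0, -3], "offset": [-4.06, -0.75, 0], "jaw": 255},
    {"twist": [0, 0, -3], "offset": [-4.06, -0.75, 0], "jaw": 255},
    {"twist": [0, 0, -3], "offset": [-4.06, -0.75, 0], "jaw": 255},
    {"twist": [0, 0, -3], "offset": [-4.06, -0.75, 0], "jaw": 255},
    {"twist": [0, 0, -3], "offset": [-4.06, -0.75, 0], "jaw": 255},
    {"twist": [0, 0, -3], "offset": [-4.06, -0.75, 0], "jaw": 255},
    {"twist": [0, 0, -3], "offset": [-4.06, -0.75, 0], "jaw": 255},
    {"twist": [0, 0, 0], "offset": [0, 0, 0], "jaw": 255},
    {"twist": [0, 0, 0], "offset": [0, 0, 0], "jaw": 255}
  ]
}}

```text
time: 8.43
ee_pos: [0.5498, 0.1564, 0.0685]
tool_rot: [-0.0, 0.825, 0.565, -0.002]
wrist_force: [-1.4, 0.1, -0.1]
width: 0.004
gripper_force: 0.0
```

```bash
python3 st.py
```

```text
t 8.425 [0.5498 0.1564 0.0685] R,ang 0.0781 147.3 yaw 68.9 [-1.38  0.13 -0.09]
```

Call:
{"fn": "carry_out", "kwargs": {
  "rows": [
    {"twist": [0, 0, 0], "offset": [8, 0, 0], "jaw": 255},
    {"twist": [0, 0, 0], "offset": [0, 0, -30], "jaw": 255},
    {"twist": [0, 0, 0], "offset": [0, 0, -30], "jaw": 255},
    {"twist": [0, 0, 0], "offset": [0, 0, -30], "jaw": 255},
    {"twist": [0, 0, 0], "offset": [-25, 16.3, 0], "jaw": 255},
    {"twist": [0, 0, 0], "offset": [-25, 16.3, 0], "jaw": 255},
    {"twist": [0, 0, 0], "offset": [-25, 16.3, 0], "jaw": 255},
    {"twist": [0, 0, 0], "offset": [-25, 16.3, 0], "jaw": 255},
    {"twist": [0, 0, 0], "offset": [-25, 16.3, 0], "jaw": 255},
    {"twist": [0, 0, 0], "offset": [-26, 16.5, 0], "jaw": 255},
    {"twist": [0, 0, 0], "offset": [0, 0, 0], "jaw": 255}
  ]
}}

```text
time: 9.8
ee_pos: [0.5917, -0.0143, 0.1589]
tool_rot: [0.0, 0.826, 0.564, -0.001]
wrist_force: [0.1, -0.2, 0.9]
width: -0.0
gripper_force: 0.0
```

```bash
python3 st.py; python3 - <<'E'
from cell import viewer
import cv2,numpy as np
a=viewer.read_camera("top")["color"][150:270,180:320];b=viewer.read_camera("side")["color"][190:310,210:350]
cv2.imwrite("pics/m3.png",cv2.resize(np.hstack([a,b]),(800,343),interpolation=cv2.INTER_CUBIC))
E
```

```text
t 9.8 [ 0.5917 -0.0143  0.1589] R,ang 0.1308 -100.5 yaw 68.6 [ 0.06 -0.23  0.85]
```

View pics/m3.png

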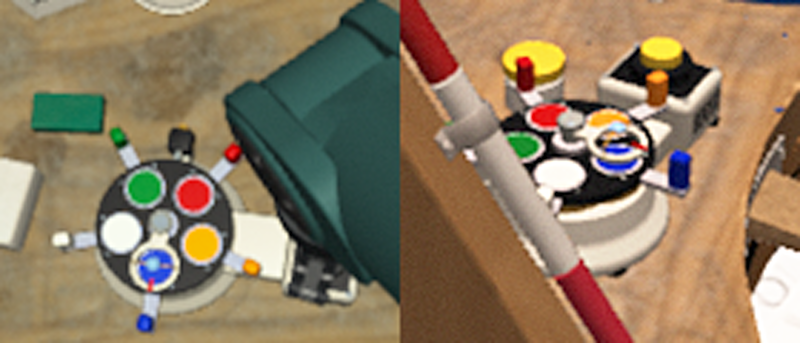

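The blue filter is under the stage ring at (155,265) in the top view, the blue tab is at (146,322) where amber was, and the lamp hasn't moved. Next, press the button.

Call:
{"fn": "carry_out", "kwargs": {
  "rows": [
    {"twist": [0, 0, 0], "offset": [1.7, -2.8, 25], "jaw": 255},
    {"twist": [0, 0, 0], "offset": [0, 0, 25], "jaw": 255},
    {"twist": [0, 0, 0], "offset": [0, 0, 25], "jaw": 255},
    {"twist": [0, 0, 0], "offset": [0, 0, 8], "jaw": 255},
    {"twist": [0, 0, 0], "offset": [0, 0, 5], "jaw": 255},
    {"twist": [0, 0, 0], "offset": [0, 0, 5], "jaw": 255},
    {"twist": [0, 0, 0], "offset": [0, 0, 5], "jaw": 255},
    {"twist": [0, 0, 0], "offset": [0, 0, 0], "jaw": 255},
    {"twist": [0, 0, 0], "offset": [0, 0, 0], "jaw": 255}
  ]
}}

```text
time: 11.02
ee_pos: [0.5898, -0.0078, 0.0626]
tool_rot: [0.0, 0.824, 0.566, 0.001]
wrist_force: [-0.8, 0.4, 6.8]
width: -0.003
gripper_force: 3.4
```

```bash
python3 st.py
```

```text
t 11.025 [ 0.5898 -0.0078  0.0626] R,ang 0.1248 -101.9 yaw 68.9 [-0.76  0.42  6.8 ]
```

Call:
{"fn": "carry_out", "kwargs": {
  "rows": [
    {"twist": [0, 0, 0], "offset": [0, 0, 1], "jaw": 255},
    {"twist": [0, 0, 0], "offset": [0, 0, 0], "jaw": 255},
    {"twist": [0, 0, 0], "offset": [0, 0, 0], "jaw": 255},
    {"twist": [0, 0, 0], "offset": [0, 0, 0], "jaw": 255}
  ]
}}

```text
time: 11.52
ee_pos: [0.5898, -0.0078, 0.0625]
tool_rot: [0.001, 0.824, 0.566, 0.001]
wrist_force: [-3.0, -0.2, 13.0]
width: -0.001
gripper_force: 6.5
```

```bash
python3 st.py; python3 - <<'E'
from cell import viewer
import cv2,numpy as np
a=viewer.read_camera("top")["color"][150:270,180:320];b=viewer.read_camera("side")["color"][190:310,210:350]
cv2.imwrite("pics/m4.png",cv2.resize(np.hstack([a,b]),(800,343),interpolation=cv2.INTER_CUBIC))
E
```

```text
t 11.525 [ 0.5898 -0.0078  0.0625] R,ang 0.1248 -101.9 yaw 68.9 [-2.99 -0.18 13.03]
```

View pics/m4.png

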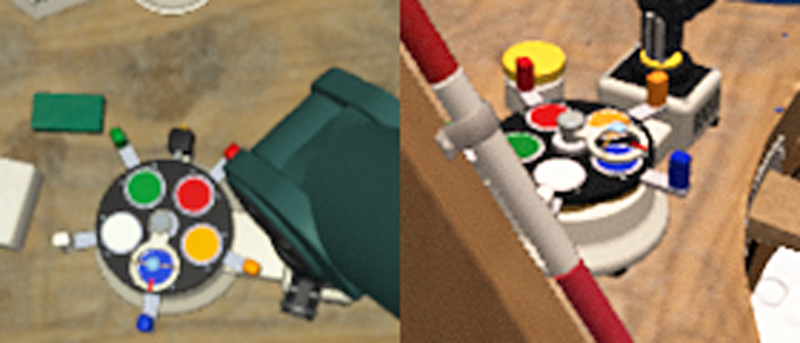

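The fingertips hold the yellow button down at (660,60) in the side view, against its stop with 13 N. Blue is still in place, so I'm handing the job in.

```bash
python3 -c "
from cell import r
print(r.finish_job())"
```

```text
the job is handed in; nothing more can be done
None
```

The blue filter is clicked in under the stone stage and the fingers are holding the yellow button down against its stop. I handed the job in at about 11.6 s, but the hand-in gave no verdict.

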